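Flip the stock tags so only the full bottle bin shows green

ROBOT

A 7-joint arm with a two-finger parallel gripper is mounted at the origin on the work surface; the furniture and walls round the work are solid. World frame = base frame: x ahead of the robot, y to its left, z up, the work surface at z = 0. Lengths are in m, angles in degrees, forces in N, time in s.
With the tool pointing down it reaches from about 0.425 to 0.925 m from the base axis. Payload 6.8 kg.
Tool frame: the origin (TCP) lies midway between the tips of the shut fingers; the grasp point (between the pads) lies 19 mm behind it; z points along the fingers, y is the line along which they close (so a half turn about z gives the same grasp; the last joint's range is limited). The gripper opens to 88 mm and grips with 3 to 60 N. Pads are 20 mm wide; open, the fingers measure 115 mm over their backs; the gripper's body (75 mm by 178 mm) begins 61 mm behind the grasp point.
Start: joints at [58.379, 27.33, 1.283, 89.118, -0.659, 63.558, -4.761], TCP at [0.29, -0.61, 0.186] pointing down, gripper open.
Joint ranges: [-169.35, 169.35], [-19.33, 120.38], [-80.79, 83.38], [13.8, 139.57], [-78.32, 258.32], [9.67, 109.79], [-169.56, 169.56]. Speed limits (degrees/s): [136.94, 136.94, 180, 180, 180, 180, 180].

INTERFACE

Orientations are given as [roll, pitch, yaw] about the fixed x, y, z axes, in that order (R = Rz(yaw) Ry(pitch) Rx(roll)).
In Python, from station import env gives the robot as it stands. Calls block until the motion is done:
- env.reach(position, orientation): joint-space move of the TCP to a pose.
- env.move_linear(position, rate=0.15, orientation=None, guard=None): straight line of the TCP; orientation=None keeps the orientation; rate is the mean speed in m/s. With guard (N) it stops when the force on the tool has changed by that much, and returns True; else False.
- env.goto_joints(angles): joint-space move.
- env.let_go() and env.grab(): open the fingers fully, or close them until they stop; the grip force is fixed at half the most.
- env.hold(seconds).
- env.ik(position, orientation): joint angles nearest the present ones, or None.
- env.get_state(): the state.
- env.get_image(name): name is "scene" or "top"; returns a dict with "frame" (480x640x3 uint8, blue, green, red), "z_map" (480x640 float32, m along the optical axis (not along the pixel's ray), 0 where there is no reading), "fx", "fy", "cx", "cy" (pixels), "dist_coeffs" ([k1, k2, p1, p2, k3] as OpenCV has them; the pictures are not rectified), "R" (3x3) and "t" (3): a world point X has camera coordinates R X + t. Camera axes: x right, y down, z forward; pixel columns grow to the right and rows downward; lengths in m; the calibration is good to about 2 mm. A picture is of the moment at which its call begins.
A pose or a line that the arm cannot do raises env.Unreachable and nothing moves.
- env.close_job(): hands the job in; it is judged then, once.
Trained networks look in a picture, given as the dict that the camera call returned (one of the last four; its "shot" number tells which), for a name from the list of things; names that differ only in an ending like _2 or _b are one class to them, and where a whole thing is asked for, a point or a joint stands for the part that bears it (a point fixed in the world has none). Each returns a list of dicts, best first, with "conf" (0 to 1); they miss things now and then, are a little off and sometimes report something else, mostly with a low value. They report only what shows in the picture. A call takes as long as a camera call.
- env.spot_in(picture, thing): "location" ([x, y, z] in m, in world coordinates, good to about 4 mm: the middle of the surface that is visible of it).
- env.regions_of(picture, thing): "mask" (480x640 bool, what is visible of it).
The state is a dict: "clock": time; "joint_positions": joint angles; "dq": joint speeds; "tau": joint torques, N m; "tcp_pos": TCP position; "tool_rot": TCP orientation; "force": force on the tool from outside, world axes, zero at the start; "torque": the same for the moment, N m; "opening": finger opening in m; "grip_force": force on a finger pad.
Only numpy, scipy, OpenCV 4.12 (cv2) and the standard library are available. Lean on these libraries where they do the work, as an engineer would, in place of code of your own. Each camera call takes 0.05 s, during which the arm holds its last target. There are 200 camera calls.

TASK

Set the hinged status tags on the white board so that the tag in front of the full bin (a bottle in both pockets) lies with its green face up, and every other tag lies with its red face up. Push the tags over with the fingertips or the outside of the fingers, and leave the bottles and the other things on the worktop where they stand.

Things in the scene. Friction and masses are not known exactly. Their poses are not given: they have to be found in the camera images.
- board: white board 134 x 488 x 8 mm fixed on the worktop, origin at the centre of its underside; its y axis runs along the row, its x axis from the tag row to the bin row, z up. On it are four stations 120 mm apart along y (board y = +180, +60, -60, -180 mm): a status tag at board x = -35 mm and, straight behind it, a bin at board x = +38 mm
- tag_a: grey hinge base of a status tag, fixed on the board, 52 (x) x 44 (y) mm, axes as the board's; origin at the centre of its underside, 8 mm above the worktop. The hinge pin runs along its x axis 12 mm above the origin; cheeks, pin and rubber rests end 25 mm above the worktop. Which tag is at which station varies
- flag_a (a joint): hinge (rad) of the flap on tag_a. 0: it rests leaning to +y of the board, 40 degrees above level, red face up; 1.75: it rests leaning to -y, 40 degrees above level, green face up. It turns easily and falls by its own weight to either side of upright (0.87): push its free edge sideways, from the side it leans to, until it is over the pin
- edge_a (a point): middle of the free edge of that flap: slippery white plastic, 38 mm wide along the pin, 40 mm from pin to edge, 3 mm thick (edge bead 7 mm), 30 g, one face red, the other green. At rest the edge is 46 mm above the worktop and 31 mm beside the pin (34 with the bead); upright its top is 60 mm above the worktop
- tag_b: grey hinge base of a status tag, fixed on the board, 52 (x) x 44 (y) mm, axes as the board's; origin at the centre of its underside, 8 mm above the worktop. The hinge pin runs along its x axis 12 mm above the origin; cheeks, pin and rubber rests end 25 mm above the worktop. Which tag is at which station varies
- flag_b (a joint): hinge (rad) of the flap on tag_b. 0: it rests leaning to +y of the board, 40 degrees above level, red face up; 1.75: it rests leaning to -y, 40 degrees above level, green face up. It turns easily and falls by its own weight to either side of upright (0.87): push its free edge sideways, from the side it leans to, until it is over the pin
- edge_b (a point): middle of the free edge of that flap: slippery white plastic, 38 mm wide along the pin, 40 mm from pin to edge, 3 mm thick (edge bead 7 mm), 30 g, one face red, the other green. At rest the edge is 46 mm above the worktop and 31 mm beside the pin (34 with the bead); upright its top is 60 mm above the worktop
- tag_c: grey hinge base of a status tag, fixed on the board, 52 (x) x 44 (y) mm, axes as the board's; origin at the centre of its underside, 8 mm above the worktop. The hinge pin runs along its x axis 12 mm above the origin; cheeks, pin and rubber rests end 25 mm above the worktop. Which tag is at which station varies
- flag_c (a joint): hinge (rad) of the flap on tag_c. 0: it rests leaning to +y of the board, 40 degrees above level, red face up; 1.75: it rests leaning to -y, 40 degrees above level, green face up. It turns easily and falls by its own weight to either side of upright (0.87): push its free edge sideways, from the side it leans to, until it is over the pin
- edge_c (a point): middle of the free edge of that flap: slippery white plastic, 38 mm wide along the pin, 40 mm from pin to edge, 3 mm thick (edge bead 7 mm), 30 g, one face red, the other green. At rest the edge is 46 mm above the worktop and 31 mm beside the pin (34 with the bead); upright its top is 60 mm above the worktop
- tag_d: grey hinge base of a status tag, fixed on the board, 52 (x) x 44 (y) mm, axes as the board's; origin at the centre of its underside, 8 mm above the worktop. The hinge pin runs along its x axis 12 mm above the origin; cheeks, pin and rubber rests end 25 mm above the worktop. Which tag is at which station varies
- flag_d (a joint): hinge (rad) of the flap on tag_d. 0: it rests leaning to +y of the board, 40 degrees above level, red face up; 1.75: it rests leaning to -y, 40 degrees above level, green face up. It turns easily and falls by its own weight to either side of upright (0.87): push its free edge sideways, from the side it leans to, until it is over the pin
- edge_d (a point): middle of the free edge of that flap: slippery white plastic, 38 mm wide along the pin, 40 mm from pin to edge, 3 mm thick (edge bead 7 mm), 30 g, one face red, the other green. At rest the edge is 46 mm above the worktop and 31 mm beside the pin (34 with the bead); upright its top is 60 mm above the worktop
- bin_a: blue open bin fixed on the board, 48 (x) x 92 (y) x 36 mm high, walls 3 mm, with two pockets at y = +22 and -22 mm; origin at the centre of its underside, 8 mm above the worktop. Full means that both pockets hold a bottle; with one bottle or none it is not full. It belongs to the tag nearest to it, 73 mm in front. Which bin is at which station varies
- bin_b: blue open bin fixed on the board, 48 (x) x 92 (y) x 36 mm high, walls 3 mm, with two pockets at y = +22 and -22 mm; origin at the centre of its underside, 8 mm above the worktop. Full means that both pockets hold a bottle; with one bottle or none it is not full. It belongs to the tag nearest to it, 73 mm in front. Which bin is at which station varies
- bin_c: blue open bin fixed on the board, 48 (x) x 92 (y) x 36 mm high, walls 3 mm, with two pockets at y = +22 and -22 mm; origin at the centre of its underside, 8 mm above the worktop. Full means that both pockets hold a bottle; with one bottle or none it is not full. It belongs to the tag nearest to it, 73 mm in front. Which bin is at which station varies
- bin_d: blue open bin fixed on the board, 48 (x) x 92 (y) x 36 mm high, walls 3 mm, with two pockets at y = +22 and -22 mm; origin at the centre of its underside, 8 mm above the worktop. Full means that both pockets hold a bottle; with one bottle or none it is not full. It belongs to the tag nearest to it, 73 mm in front. Which bin is at which station varies
- bottle_1: small brown reagent bottle with a black cap, 36 mm across, 67 mm tall, standing loose in a bin pocket, its top 78 mm above the worktop; origin at the centre of its underside
- bottle_2: small brown reagent bottle with a black cap, 36 mm across, 67 mm tall, standing loose in a bin pocket, its top 78 mm above the worktop; origin at the centre of its underside
- bottle_3: small brown reagent bottle with a black cap, 36 mm across, 67 mm tall, standing loose in a bin pocket, its top 78 mm above the worktop; origin at the centre of its underside
- bottle_4: small brown reagent bottle with a black cap, 36 mm across, 67 mm tall, standing loose in a bin pocket, its top 78 mm above the worktop; origin at the centre of its underside
- pot: sample pot with a blue lid, 50 mm across, 44 mm tall, loose on the worktop in front of the board; origin at the centre of its underside
- check_weight: brass check weight, 33 mm across, 52 mm tall, loose on the worktop in front of the board; origin at the centre of its underside

How it is judged (in metres and radians):
At the end, for the whole second after the job is handed in: The tag whose bin holds two bottles rests green face up (joint above 1.55 rad), each of the other three rests red face up (joint below 0.2 rad), and all four are still (velocity of joint flag_a between -0.1 and 0.1 rad/s and (horizontal distance between tag_a and bin_a above 0.1 m or value of joint flag_a above 1.55 rad) and (horizontal distance between tag_a and bin_b above 0.1 m or value of joint flag_a below 0.2 rad) and (horizontal distance between tag_a and bin_c above 0.1 m or value of joint flag_a below 0.2 rad) and (horizontal distance between tag_a and bin_d above 0.1 m or value of joint flag_a below 0.2 rad) and velocity of joint flag_b between -0.1 and 0.1 rad/s and (horizontal distance between tag_b and bin_a above 0.1 m or value of joint flag_b above 1.55 rad) and (horizontal distance between tag_b and bin_b above 0.1 m or value of joint flag_b below 0.2 rad) and (horizontal distance between tag_b and bin_c above 0.1 m or value of joint flag_b below 0.2 rad) and (horizontal distance between tag_b and bin_d above 0.1 m or value of joint flag_b below 0.2 rad) and velocity of joint flag_c between -0.1 and 0.1 rad/s and (horizontal distance between tag_c and bin_a above 0.1 m or value of joint flag_c above 1.55 rad) and (horizontal distance between tag_c and bin_b above 0.1 m or value of joint flag_c below 0.2 rad) and (horizontal distance between tag_c and bin_c above 0.1 m or value of joint flag_c below 0.2 rad) and (horizontal distance between tag_c and bin_d above 0.1 m or value of joint flag_c below 0.2 rad) and velocity of joint flag_d between -0.1 and 0.1 rad/s and (horizontal distance between tag_d and bin_a above 0.1 m or value of joint flag_d above 1.55 rad) and (horizontal distance between tag_d and bin_b above 0.1 m or value of joint flag_d below 0.2 rad) and (horizontal distance between tag_d and bin_c above 0.1 m or value of joint flag_d below 0.2 rad) and (horizontal distance between tag_d and bin_d above 0.1 m or value of joint flag_d below 0.2 rad)); the robot touches nothing.
It fails at once if a bottle is lifted or moved more than 15 mm (distance of any of bottle_1, bottle_2, bottle_3, bottle_4 from where it was at the start of the episode above 0.015 m).
It fails at once if the sample pot or the check weight is lifted or moved more than 20 mm (distance of any of pot, check_weight from where it was at the start of the episode above 0.02 m).
It also fails if it takes over 58 s, if anything falls off the work surface, if the arm or the gripper's body presses on something with over 40 N, if the wrist force passes 120 N, or if a joint passes its speed limit or range.

## Working session

There is one attempt and no reset: what is moved stays moved. The work goes in short steps, each a Python script; the robot and the scene stay as the last script left them, time stands still between calls to the robot, and variables do not carry over. Pictures are saved under pics/ and viewed, at most 10 in all, crops included, and the job is handed in when it is done.

```bash
mkdir -p pics; ls; python3 - <<'E'
from station import env
import cv2
for n in ("top","scene"):
    p=env.get_image(n); cv2.imwrite(f"pics/{n}0.png",p["frame"])
    for t in ("board","tag_a","flag_a","edge_a","bin_a","bottle_1","pot","check_weight"):
        for d in env.spot_in(p,t): print(n,t,round(d["conf"],2),[round(float(v),3) for v in d["location"]])
print(env.get_state()["clock"])
E
```

```text
pics
top board 0.6 [0.477, -0.015, 0.004]
top tag_a 0.73 [0.452, -0.074, 0.02]
top tag_a 0.67 [0.452, 0.166, 0.026]
top tag_a 0.63 [0.527, -0.212, 0.018]
top tag_a 0.57 [0.455, -0.188, 0.02]
top tag_a 0.55 [0.454, 0.045, 0.02]
top flag_a 0.87 [0.453, 0.157, 0.032]
top flag_a 0.78 [0.457, -0.086, 0.038]
top flag_a 0.75 [0.453, 0.034, 0.034]
top flag_a 0.56 [0.459, -0.177, 0.035]
top edge_a 0.96 [0.45, 0.152, 0.034]
top edge_a 0.7 [0.455, 0.03, 0.037]
top edge_a 0.65 [0.455, -0.176, 0.036]
top edge_a 0.6 [0.452, -0.085, 0.035]
top bin_a 0.88 [0.531, -0.058, 0.017]
top bin_a 0.81 [0.528, 0.048, 0.013]
top bin_a 0.75 [0.522, 0.167, 0.036]
top bin_a 0.72 [0.532, -0.212, 0.016]
top bin_a 0.31 [0.449, 0.154, 0.034]
top bottle_1 0.93 [0.522, 0.185, 0.062]
top bottle_1 0.88 [0.529, -0.165, 0.064]
top bottle_1 0.86 [0.521, -0.087, 0.064]
top bottle_1 0.64 [0.521, 0.139, 0.061]
top pot 0.59 [0.38, -0.103, 0.043]
top pot 0.5 [0.522, 0.186, 0.059]
top check_weight 0.87 [0.395, 0.176, 0.038]
scene board 0.87 [0.473, -0.109, 0.011]
scene board 0.61 [0.459, -0.178, 0.034]
scene board 0.58 [0.462, -0
[... 402 characters left out ...]
 0.007]
scene edge_a 0.74 [0.464, -0.093, 0.042]
scene edge_a 0.65 [0.459, 0.025, 0.051]
scene edge_a 0.6 [0.46, -0.183, 0.033]
scene edge_a 0.54 [0.458, 0.134, 0.044]
scene bin_a 0.93 [0.525, 0.05, 0.027]
scene bin_a 0.72 [0.531, -0.068, 0.029]
scene bin_a 0.62 [0.531, -0.202, 0.026]
scene bin_a 0.61 [0.545, 0.131, 0.031]
scene bin_a 0.57 [0.46, 0.132, 0.044]
scene bottle_1 0.92 [0.536, -0.103, 0.06]
scene bottle_1 0.78 [0.53, 0.183, 0.061]
scene bottle_1 0.7 [0.528, 0.136, 0.062]
scene bottle_1 0.62 [0.538, -0.178, 0.061]
scene pot 0.97 [0.394, -0.11, 0.044]
scene pot 0.53 [0.456, 0.139, 0.042]
scene check_weight 0.69 [0.389, 0.169, 0.032]
scene check_weight 0.26 [0.458, -0.184, 0.034]
0.9
```

View pics/top0.png

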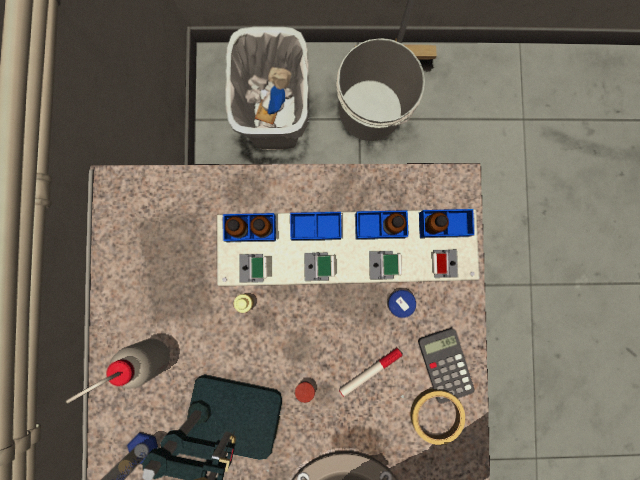

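View pics/scene0.png

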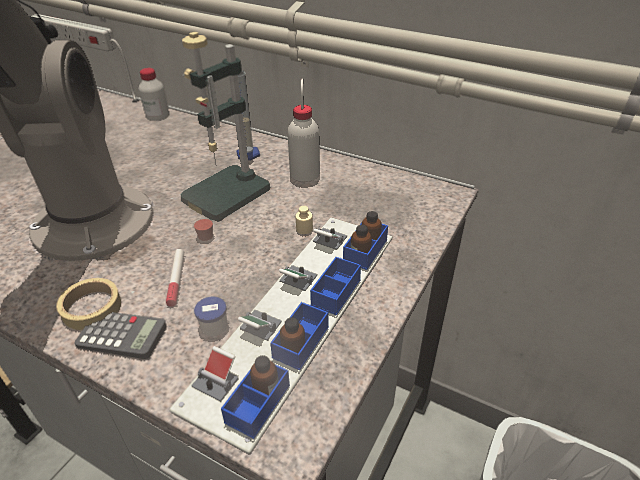

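The four tags in the top view, left (+y) to right, are at pixels (255,267) green, (318,265) green, (384,264) green and (443,263) red. The left bin holds bottles at (235,226) and (260,226), so it is the full one. Only the two middle tags need to go to red, pushed towards +y. Next I'll measure the flap positions.

```bash
cat > h.py <<'E'
from station import env
import cv2, numpy as np
def blobs(p):
    hsv=cv2.cvtColor(p["frame"],cv2.COLOR_BGR2HSV)
    K=np.array([[p["fx"],0,p["cx"]],[0,p["fy"],p["cy"]],[0,0,1.]])
    out=[]
    for c,lo,hi in (("green",(60,90,30),(90,255,255)),("red",(0,150,60),(6,255,255)),("red",(174,150,60),(180,255,255)),("blue",(110,130,40),(125,255,255))):
        n,l,s,_=cv2.connectedComponentsWithStats(cv2.inRange(hsv,lo,hi))
        for i in range(1,n):
            if s[i,4]<60: continue
            v,u=np.nonzero((l==i)&(p["z_map"]>0))
            q=cv2.undistortPoints(np.c_[u,v].astype(float)[:,None],K,np.array(p["dist_coeffs"]))[:,0]
            z=p["z_map"][v,u][:,None]
            X=(np.c_[q,np.ones(len(q))]*z-np.array(p["t"]))@np.array(p["R"])
            if np.all(abs(X.mean(0)[:2]-[.49,0])<[.06,.3]):
                out.append(c); print(c,s[i,4],X.mean(0).round(3),X.min(0).round(3),X.max(0).round(3))
E
python3 - <<'E'
from h import *
blobs(env.get_image("top"))
for y in (90,-90):
    for P in ([.45,-.02,.15],[.45,-.02,.036]):
        q=env.ik(P,[180,0,y]); print(y,None if q is None else np.round(q))
E
```

```text
green 266 [ 0.455 -0.085  0.035] [ 0.438 -0.096  0.024] [ 0.473 -0.074  0.046]
green 225 [0.454 0.035 0.035] [0.437 0.024 0.023] [0.471 0.045 0.045]
green 208 [0.452 0.154 0.035] [0.435 0.144 0.024] [0.469 0.165 0.046]
red 174 [ 0.457 -0.177  0.035] [ 0.439 -0.189  0.024] [ 0.474 -0.166  0.046]
blue 687 [ 0.531 -0.198  0.025] [ 0.505 -0.235  0.007] [ 0.554 -0.143  0.059]
blue 587 [ 0.529 -0.065  0.026] [ 0.504 -0.115  0.007] [ 0.553 -0.024  0.057]
blue 453 [0.524 0.168 0.03 ] [0.5   0.124 0.007] [0.549 0.215 0.056]
blue 742 [0.529 0.049 0.021] [ 0.502  0.001 -0.   ] [0.556 0.095 0.048]
90 [ 24.  11. -32. 119.   8.  52. -13.]
90 [ 19.  22. -28. 125.  17.  37. -22.]
-90 [ -66.   22.   76.  124.  -26.   54. -155.]
-90 [ -57.   44.   73.  129.  -57.   52. -127.]
```

```bash
timeout 300 python3 - <<'E'
from h import *
env.grab()
o=[180,0,90]
env.reach([.454,-.012,.16],o)
for x,y0,pin in ((.454,-.012,.051),(.456,-.129,-.069)):
    env.move_linear([x,y0,.16],rate=.15)
    print(env.move_linear([x,y0,.037],rate=.08,guard=8))
    print(env.move_linear([x,pin+.002,.037],rate=.05,guard=15))
    env.hold(.3)
    print(env.get_state()["tcp_pos"],env.get_state()["force"])
    env.move_linear([x,pin-.002,.16],rate=.12)
p=env.get_image("scene"); cv2.imwrite("pics/scene1.png",p["frame"])
env.reach([.45,-.4,.25],o)
p=env.get_image("top"); cv2.imwrite("pics/top1.png",p["frame"]); blobs(p)
print(env.get_state()["clock"])
E
```

```text
False
False
[0.45400594 0.05285539 0.0369862 ] [ 0.4681503   0.30769139 -0.86260516]
False
False
[ 0.45597954 -0.06714412  0.03699106] [-0.69812792 -0.35075156  0.35614769]
green 266 [ 0.456 -0.085  0.035] [ 0.438 -0.096  0.024] [ 0.472 -0.074  0.045]
green 224 [0.454 0.035 0.035] [0.437 0.024 0.025] [0.471 0.045 0.046]
green 211 [0.452 0.154 0.035] [0.435 0.144 0.021] [0.469 0.165 0.046]
red 172 [ 0.457 -0.177  0.035] [ 0.441 -0.188  0.025] [ 0.473 -0.166  0.048]
blue 680 [ 0.531 -0.199  0.025] [ 0.505 -0.236  0.006] [ 0.554 -0.144  0.06 ]
blue 578 [ 0.529 -0.066  0.026] [ 0.503 -0.115  0.006] [ 0.553 -0.024  0.058]
blue 128 [0.527 0.13  0.027] [0.501 0.123 0.007] [0.549 0.143 0.047]
blue 699 [0.529 0.051 0.022] [ 0.502  0.001 -0.001] [0.556 0.095 0.047]
blue 266 [0.52  0.179 0.028] [0.5   0.145 0.007] [0.548 0.214 0.058]
16.6417
```

```bash
python3 - <<'E'
import cv2
a=cv2.imread("pics/scene1.png")[180:440,150:420]
b=cv2.imread("pics/top1.png")[195:315,200:490]
cv2.imwrite("pics/c1.png",cv2.resize(a,None,fx=2.2,fy=2.2)); cv2.imwrite("pics/c2.png",cv2.resize(b,None,fx=2.7,fy=2.7))
E
```

```text
(no output)
```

View pics/c1.png

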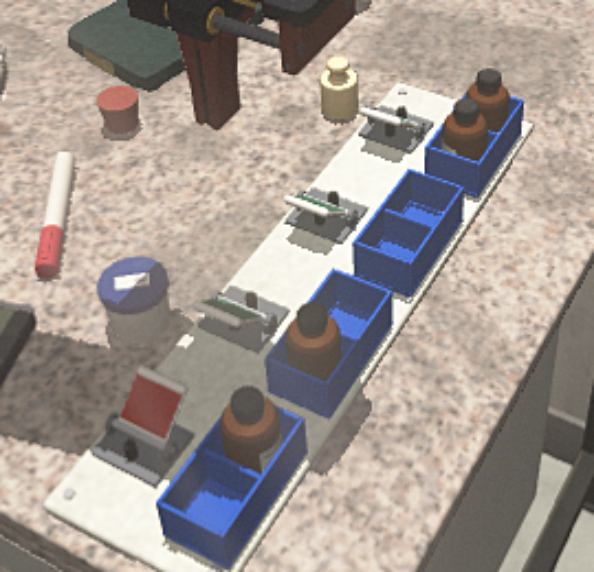

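View pics/c2.png

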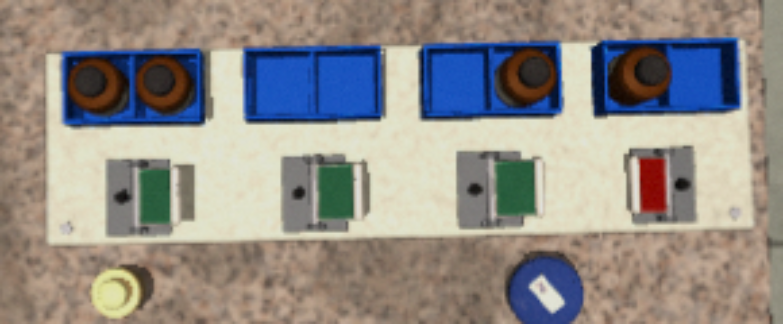

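```bash
python3 - <<'E'
from h import *
s=env.get_state(); print(s["opening"],s["tcp_pos"],s["tool_rot"],s["grip_force"],s["clock"])
p=env.get_image("scene")
for X in ([.456,-.071,.16],[.456,-.067,.037],s["tcp_pos"]):
    X=np.array(X)
    K=np.array([[p["fx"],0,p["cx"]],[0,p["fy"],p["cy"]],[0,0,1.]])
    print(cv2.projectPoints(X[None],cv2.Rodrigues(np.array(p["R"]))[0],np.array(p["t"]),K,np.array(p["dist_coeffs"]))[0].ravel())
cv2.imwrite("pics/s2.png",p["frame"])
E
```

```text
0.0005093783107381531 [ 0.45090351 -0.39782739  0.24958914] [-1.79988084e+02 -7.08622837e-02  9.01738916e+01] 0.0 16.6417
[251.73321517 252.45089053]
[260.91106968 310.33231695]
[ 20.95801371 392.58452051]
```

View pics/s2.png

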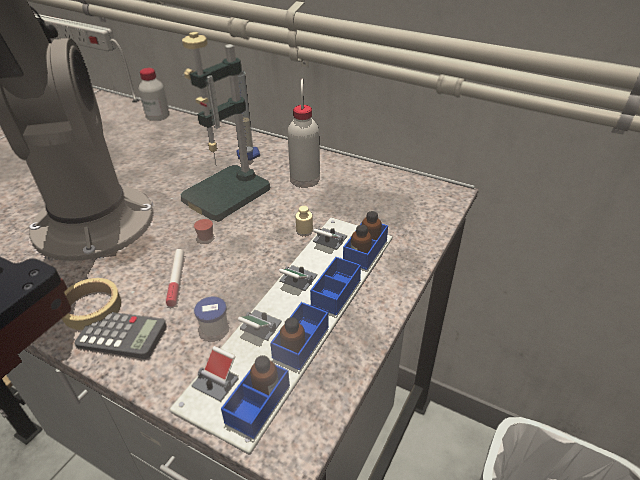

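View pics/scene1.png

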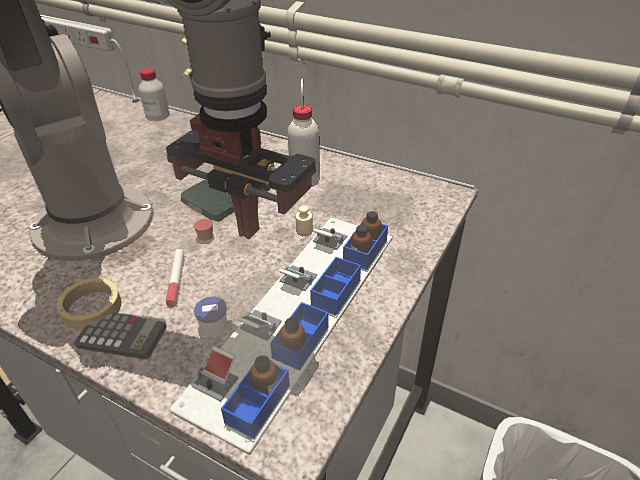

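The fingers are shut, but the fingertip shows about 16 px above the projected TCP, so the push probably went over the flaps. I'll check the real tip height with depth.

```bash
python3 - <<'E'
from h import *
o=[180,0,90]
env.move_linear([.456,-.129,.16],rate=.2,orientation=o)
for z in (.16,.08):
    env.move_linear([.456,-.129,z],rate=.1)
    env.hold(.3)
    p=env.get_image("scene"); s=env.get_state()
    K=np.array([[p["fx"],0,p["cx"]],[0,p["fy"],p["cy"]],[0,0,1.]])
    v,u=np.nonzero(p["z_map"]>0)
    q=cv2.undistortPoints(np.c_[u,v].astype(float)[:,None],K,np.array(p["dist_coeffs"]))[:,0]
    X=(np.c_[q,np.ones(len(q))]*p["z_map"][v,u][:,None]-np.array(p["t"]))@np.array(p["R"])
    print(s["tcp_pos"],s["tool_rot"],s["clock"])
    for zb in np.arange(.06,.26,.01):
        m=(abs(X[:,0]-.456)<.04)&(abs(X[:,1]+.129)<.04)&(X[:,2]>=zb)&(X[:,2]<zb+.01)
        if m.sum()>3: print(round(zb,2),m.sum(),X[m].min(0).round(3),X[m].max(0).round(3))
E
```

```text
[ 0.45599198 -0.12899542  0.15998093] [-1.79998812e+02 -7.28278843e-04  9.00009651e+01] 18.8667
0.19 31 [ 0.448 -0.142  0.195] [ 0.466 -0.118  0.2  ]
0.2 129 [ 0.448 -0.142  0.2  ] [ 0.467 -0.119  0.21 ]
0.21 150 [ 0.447 -0.143  0.21 ] [ 0.467 -0.118  0.22 ]
0.22 134 [ 0.447 -0.143  0.22 ] [ 0.468 -0.119  0.23 ]
0.23 143 [ 0.446 -0.142  0.23 ] [ 0.469 -0.118  0.24 ]
0.24 166 [ 0.445 -0.142  0.24 ] [ 0.47  -0.119  0.25 ]
0.25 151 [ 0.443 -0.142  0.25 ] [ 0.472 -0.121  0.26 ]
[ 0.45617206 -0.12908937  0.08028556] [1.79968354e+02 1.30747336e-02 8.99926204e+01] 20.1667
0.11 19 [ 0.449 -0.141  0.117] [ 0.466 -0.12   0.12 ]
0.12 106 [ 0.447 -0.142  0.12 ] [ 0.467 -0.118  0.13 ]
0.13 115 [ 0.448 -0.142  0.13 ] [ 0.467 -0.118  0.14 ]
0.14 103 [ 0.447 -0.142  0.14 ] [ 0.468 -0.118  0.15 ]
0.15 116 [ 0.446 -0.142  0.15 ] [ 0.469 -0.121  0.16 ]
0.16 115 [ 0.445 -0.142  0.16 ] [ 0.47  -0.121  0.17 ]
0.17 72 [ 0.444 -0.142  0.17 ] [ 0.472 -0.127  0.18 ]
0.18 10 [ 0.47  -0.141  0.18 ] [ 0.473 -0.136  0.186]
0.19 23 [ 0.482 -0.138  0.194] [ 0.484 -0.126  0.199]
0.2 231 [ 0.42  -0.164  0.201] [ 0.493 -0.102  0.21 ]
0.21 502 [ 0.416 -0.164  0.21 ] [ 0.496 -0.097  0.22 ]
0.22 551 [ 0.43  -0.164  0.22 ] [ 0.496 -0.105  0.23 ]
0.23 598 [ 0.416 -0.154  0.23 ] [ 0.496 -0.107  0.24 ]
0.24 610 [ 0.416 -0.154  0.24 ] [ 0.495 -0.106  0.25 ]
0.25 399 [ 0.416 -0.152  0.25 ] [ 0.475 -0.107  0.26 ]
```

Depth shows the real fingertip about 35 mm above the reported TCP, while x and y agree. I'll lower the commands by that much.

```bash
timeout 300 python3 - <<'E'
from h import *
o=[180,0,90]; D=.035
env.move_linear([.456,-.129,.11],rate=.15)
for x,y0,pin in ((.454,-.014,.051),(.456,-.129,-.069)):
    env.move_linear([x,y0,.11],rate=.15)
    if env.move_linear([x,y0,.037-D],rate=.07,guard=6):
        print("touch",env.get_state()["tcp_pos"]); env.move_linear([x,y0,.11]); break
    print(env.move_linear([x,pin+.002,.037-D],rate=.05,guard=15))
    env.hold(.3)
    print(env.get_state()["tcp_pos"],env.get_state()["force"])
    env.move_linear([x,pin-.002,.11],rate=.12)
env.reach([.45,-.4,.25],o)
p=env.get_image("top"); cv2.imwrite("pics/top3.png",p["frame"][180:330,190:500]); blobs(p)
print(env.get_state()["clock"])
E
```

```text
False
[0.45401739 0.05286197 0.00200892] [ 0.27803081 -0.69999508  0.66304828]
False
[ 0.45598351 -0.06713993  0.0019967 ] [0.6900133  0.03611939 0.03152024]
green 211 [0.452 0.154 0.035] [0.435 0.144 0.025] [0.469 0.165 0.047]
red 209 [ 0.456 -0.058  0.034] [ 0.438 -0.068  0.023] [ 0.473 -0.047  0.045]
red 171 [ 0.457 -0.177  0.035] [ 0.441 -0.189  0.024] [ 0.473 -0.167  0.045]
red 235 [0.453 0.062 0.034] [0.436 0.052 0.022] [0.47  0.072 0.046]
blue 685 [ 0.531 -0.198  0.025] [ 0.505 -0.236  0.007] [ 0.554 -0.144  0.059]
blue 595 [ 0.528 -0.065  0.025] [ 0.503 -0.115  0.007] [ 0.552 -0.024  0.058]
blue 138 [0.527 0.13  0.028] [0.501 0.123 0.008] [0.549 0.143 0.047]
blue 682 [0.529 0.049 0.023] [0.502 0.001 0.005] [0.55  0.095 0.048]
blue 306 [0.524 0.184 0.03 ] [0.5   0.149 0.008] [0.548 0.215 0.056]
33.125
```

View pics/top3.png

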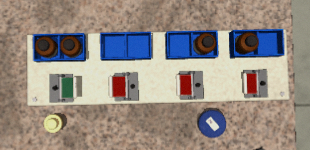

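The picture shows green only at the full bin's tag (67,87) and red at (119,86), (185,84) and (251,82). The bottles, pot and check weight have not moved.

```bash
python3 -c "
from station import env
env.hold(.3); print(env.close_job())"
```

```text
the job is handed in; nothing more can be done
None
```

The job is handed in at about 33 s: in the last top view the full bin's tag is green face up, the other three are red face up, and the bottles, pot and check weight stand where they were; the judge's result was not returned.

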